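# Pull the filter plate of a fume extractor for inspection

### The arm

A 7-joint arm with a two-finger parallel gripper is mounted at the origin on a cart in front of the work surface, level with it; the furniture and walls round the work are solid. World frame = base frame: x ahead of the robot, y to its left, z up, the work surface at z = 0. Lengths are in m, angles in rad, forces in N, time in s.
With the tool pointing down it reaches from about 0.4 to 0.9 m from the base axis. Payload 5.5 kg.
Tool frame: the origin (TCP) lies midway between the tips of the shut fingers; the grasp point (between the pads) lies 19 mm behind it (manip.grip_depth is the distance from the TCP to the grasp point, in m); z points along the fingers, y is the line along which they close (so a half turn about z gives the same grasp; the last joint's range is limited). The gripper opens to 92 mm and grips with 3 to 60 N. Pads are 19 mm wide; open, the fingers measure 130 mm over their backs; the gripper's body (75 mm by 190 mm) begins 47 mm behind the grasp point.
Start: joints at [-1.086, 0.501, -0.427, 1.55, 0.221, 1.138, -0.21], TCP at [0.143, 0.634, 0.227] pointing down, gripper open.
Joint ranges: [-2.88, 2.88], [-0.31, 2.03], [-1.54, 1.56], [0.2, 2.42], [-1.41, 4.55], [0.19, 2.02], [-2.57, 2.57]. Speed limits (rad/s): [2.57, 2.57, 3.14, 3.14, 3.14, 3.14, 3.14].

### API

Orientations are given as a unit quaternion [x, y, z, w].
In Python, from bench import manip, effector, viewer gives the robot as it stands. Calls block until the motion is done:
- manip.move_pose(position, orientation): joint-space move of the TCP to a pose.
- manip.servo_line(position, ori=None, vel=0.15): straight line of the TCP; ori=None keeps the orientation; vel is the mean speed in m/s.
- manip.movej(angles): joint-space move.
- effector.open_jaws() and effector.close(f_grip=None): open the fingers fully, or close them until they stop; f_grip is the grip in N (None keeps the last).
- manip.sleep(seconds).
- manip.solve_ik(position, orientation): joint angles nearest the present ones, or None.
- viewer.get_image(name): name is "side" or "top"; returns the picture (400x640x3 uint8, red, green, blue); there is no depth.
- viewer.get_calibration(name): a dict with "vfov" (degrees; the focal length in pixels is half the picture's height over the tangent of half this angle, whatever the lens; pixels are square), "cx", "cy" (the principal point, pixels), "eye" and "attitude" of the camera in the world. Camera axes: x right, y down, z forward; pixel columns grow to the right and rows downward; lengths in m; the calibration is good to about 2 mm. A picture is of the moment at which its call begins. get_calibration takes no time and is no camera call.
A pose or a line that the arm cannot do raises manip.PlanningError and nothing moves.
- manip.hand_in(): hands the job in; it is judged then, once.
Readings, each from a call of its own:
- manip.current_clock(): time.
- manip.current_q(): joint angles.
- manip.current_joint_velocities(): joint speeds.
- manip.current_tau(): joint torques, N m.
- manip.current_tool_pos(): TCP position.
- manip.current_tcp_rot(): TCP orientation.
- manip.current_force(): force on the tool from outside, world axes, zero at the start.
- manip.current_wrist_torque(): the same for the moment, N m.
- manip.current_finger_gap(): finger opening in m.
- manip.current_gripper_force(): force on a finger pad.
Only numpy, scipy, OpenCV 4.12 (cv2) and the standard library are available. Lean on these libraries where they do the work, as an engineer would, in place of code of your own. Each camera call takes 0.05 s, during which the arm holds its last target. There are 200 camera calls.

### The job

Loose metal chips lie on the blue cover of the fume extractor: pick up the scraper block and wipe them all off the shut cover onto the bench with it (do not touch the chips with the fingers), then put the block back down on the bench. Then lift the cover by its pull bar until it stands about upright, draw the yellow-framed filter plate up out of its slot and show it: hold it upright with its lower edge at least 10 cm above the top of the extractor's walls, given a quarter turn so that its broad face looks to the extractor's front. Finish while holding it there, still and touching nothing else; leave the cover open, the black filter in its slot and everything else on the bench where it is.

Things in the scene. Friction and masses are not known exactly. Their poses are not given: they have to be found in the camera images.
- fume_box: grey fume extractor, fixed on a 4 mm clear sheet on the bench (z 0.004); 150 (x) x 170 (y) mm, walls 80 high, 5 thick. Origin: centre of underside; z up, front (slats, cover's pull bar) faces -x. Under the cover, in front, the filter bay, open from above (x -70 to 25, y -80 to 80, floor 5 mm up), with two slots for plates at x -23, y 33 and -33 mm; behind it a closed fan deck. A duct spigot sticks 30 mm out of its back
- cover (a joint): angle of the blue hinged cover flap: 0 shut (as at the start), grows as its front edge is lifted, stop at 1.85 rad (leaning back past upright). Hinge along the extractor's y at its back; stiff, so the cover stays at whatever angle it is left. Lifting at the bar takes about 3 N
- cover_hinge (a point): point on the hinge line of the cover, in the middle of its width, 80 mm above the extractor's underside. Its axes turn with the cover
- cover_bar (a point): middle of the cover's steel pull bar: round, 10 mm thick, 80 mm long along the extractor's y, 185 mm from the hinge line, 35 mm in front of the cover's front edge (a finger fits in the 30 mm gap), 83 mm above the extractor's underside when shut; two legs run back from its ends to the cover. Axes turn with the cover
- cover_top (a point): centre of the cover's flat upper face, 150 (x) x 170 (y) mm, 86 mm above the extractor's underside when shut; 6 mm thick. Axes as the extractor's while shut
- yellow_filter_center (a point): centre of the plate with the YELLOW frame: 90 mm along its x, 12 thick along y, 72 high along z. Stands in either slot, axes along the extractor's, top 77 mm above its underside, middle free on both faces (over 30 mm); end channels reach 50 mm up, 1.8 mm play each side. The top 12 mm is a tab 50 mm long, equally thick. 0.12 kg; comes straight up
- black_filter_center (a point): centre of the other filter plate, same shape, all black, in the other slot; it stays
- scraper_center (a point): centre of the scraper block lying on the clear sheet to the right of the extractor: wooden, with a rubber edge at its underside; 100 mm along its x, 24 mm thick along its y, 48 mm high along its z (underside down); 0.13 kg
- chip_1_center (a point): centre of a loose metal chip (aluminium, 16 x 12 mm, 8 mm thick) that lies on the cover at the start, within 30 mm of the cover's centre in x and 45 mm in y
- chip_2_center (a point): centre of a loose metal chip (brass, 14 x 14 mm, 8 mm thick) that lies on the cover at the start, within 30 mm of the cover's centre in x and 45 mm in y
- chip_3_center (a point): centre of a loose metal chip (copper, 18 x 11 mm, 8 mm thick) that lies on the cover at the start, within 30 mm of the cover's centre in x and 45 mm in y
- motor_driver_center (a point): red motor driver box 154x73x32 mm, a bystander; about its middle
- clamp_meter_center (a point): clamp meter 184x69x40 mm, a bystander; about its middle
- mug_center (a point): white mug 83x110x86 mm, a bystander; about its middle
- flux_tin_center (a point): small round tin 55 mm wide, 24 high, a bystander; about its middle
There are look-alikes about, which are no part of the job. There is more than one size of the part that bears scraper_center; the job needs the smaller.

How it is judged:
On the way, in this order (a step that is already met when the one before it is completed fails the run):
1. all three chips are wiped off while the cover is shut (height (world z) of each of chip_1_center, chip_2_center, chip_3_center below 0.06 m and value of joint cover below 0.1 rad), for 0.2 s.
2. the scraper block is back on the bench and the cover stands open (value of joint cover above 1.35 rad and height (world z) of scraper_center below 0.05 m), for 0.2 s.
3. the yellow-framed filter is drawn clear of its slot (height (world z) of yellow_filter_center above 0.125 m), for 0.1 s.
At the end, for the whole second after the job is handed in: yellow plate held still by the fingers off the extractor, centre over 216 mm above the bench, upright within 0.25 rad, broad face square to the front within 0.3 rad; cover open over 1.3 rad; black filter within 12 mm of its start; scraper (centre below 50 mm) and chips (below 60 mm) on the bench (height (world z) of yellow_filter_center above 0.216 m and angle between yellow_filter_center's own z axis and vertical below 0.25 rad and angle between the y axis of yellow_filter_center and the x axis of fume_box, either way round below 0.3 rad and contact force between yellow_filter and the fingers above 2 N and contact force between yellow_filter and fume_box below 0.05 N and linear speed of yellow_filter below 0.03 m/s and value of joint cover above 1.3 rad and distance of black_filter_center from where it was at the start of the episode below 0.012 m and height (world z) of scraper_center below 0.05 m and linear speed of scraper below 0.02 m/s and height (world z) of each of chip_1_center, chip_2_center, chip_3_center below 0.06 m); the arm keeps its last pose, push and grip.
It fails at once if the fingers touch a chip (contact force between any of chip_1, chip_2, chip_3 and the fingers above 0.5 N).
It fails at once if the cover is lifted while a chip is still on it (value of joint cover above 0.15 rad and not (height (world z) of each of chip_1_center, chip_2_center, chip_3_center below 0.06 m)).
It fails at once if a bystander is pushed more than 30 mm away (distance of any of motor_driver_center, clamp_meter_center, mug_center, flux_tin_center from where it was at the start of the episode above 0.03 m).
It also fails if it takes over 72 s, if anything falls off the work surface, if the arm or the gripper's body presses on something with over 40 N, if the wrist force passes 120 N, or if a joint passes its speed limit or range.

## Working session

There is one attempt and no reset: what is moved stays moved. The work goes in short steps, each a Python script; the robot and the scene stay as the last script left them, time stands still between calls to the robot, and variables do not carry over. Pictures are saved under pics/ and viewed, at most 12 in all, crops included, and the job is handed in when it is done.

```bash
ls; mkdir -p pics; python3 - <<'E'
from bench import manip, effector, viewer
import cv2
for n in("side","top"):
    im=viewer.get_image(n); cv2.imwrite(f"pics/{n}0.png",im[:,:,::-1]); print(n,viewer.get_calibration(n))
print(manip.current_clock(),manip.current_tcp_rot(),manip.grip_depth)
E
```

```text
pics
side {'vfov': 52.13748880054087, 'cx': 319.8455016087871, 'cy': 201.55456251644625, 'eye': array([ 0.15934142, -0.9553906 ,  0.68914797]), 'attitude': array([ 0.83967635, -0.16651589,  0.11265425, -0.50450481])}
top {'vfov': 52.58978546126512, 'cx': 315.81029689890113, 'cy': 196.31900792152317, 'eye': array([0.48243131, 0.11275354, 1.19302443]), 'attitude': array([ 0.71557275, -0.6959012 ,  0.04571688, -0.0398387 ])}
0.1 [ 1.10678005e-01  9.93855931e-01 -8.66828072e-04 -1.28893484e-04] 0.0188
```

View pics/side0.png

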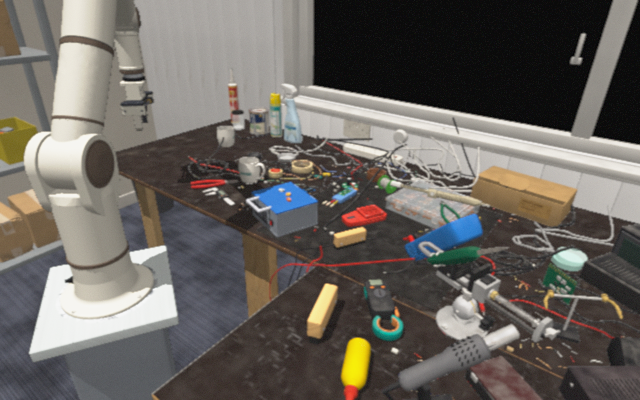

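View pics/top0.png

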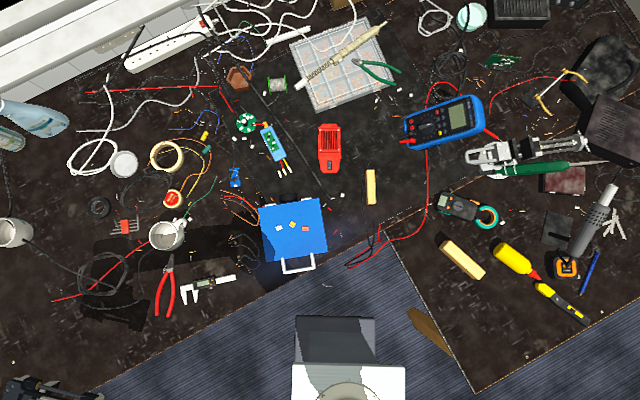

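```bash
cat > h.py <<'E'
from bench import manip, effector, viewer
import cv2, numpy as np
from scipy.spatial.transform import Rotation as R
def cast(n,px,z):
    c=viewer.get_calibration(n); f=200/np.tan(np.radians(c['vfov']/2))
    px=np.atleast_2d(px).astype(float)
    d=np.c_[(px[:,0]-c['cx'])/f,(px[:,1]-c['cy'])/f,np.ones(len(px))]
    d=R.from_quat(c['attitude']).apply(d); e=np.array(c['eye'])
    return e+d*((z-e[2])/d[:,2])[:,None]
def rect(n,mask,z,near):
    cs,_=cv2.findContours(mask.astype(np.uint8),cv2.RETR_EXTERNAL,cv2.CHAIN_APPROX_NONE)
    c=min((c for c in cs if cv2.contourArea(c)>60),key=lambda c:np.linalg.norm(c[:,0].mean(0)-near))
    w=cast(n,c[:,0],z)[:,:2]
    return cv2.minAreaRect((w*1000).astype(np.float32)), c
E
python3 - <<'E'
from h import *
im=viewer.get_image("top"); hsv=cv2.cvtColor(im,cv2.COLOR_RGB2HSV)
H,S,V=[hsv[...,i].astype(int) for i in range(3)]
blue=(H>95)&(H<118)&(S>150)&(V>90)
r,c=rect("top",blue,0.09,(293,230)); print("cover",r,cv2.boundingRect(c))
wood=(H>12)&(H<28)&(S>60)&(V>130)
r,c=rect("top",wood,0.052,(371,187)); print("scr",r,cv2.boundingRect(c))
r,c=rect("top",wood,0.052,(460,260)); print("big",r)
x0,y0=225,110
cr=cv2.resize(im[y0:y0+180,x0:x0+200],None,fx=4,fy=4,interpolation=cv2.INTER_CUBIC)[:600]
cv2.imwrite("pics/c1.png",cv2.resize(im[170:285,235:395],None,fx=5,fy=5,interpolation=cv2.INTER_CUBIC)[:,:,::-1])
im=viewer.get_image("side")
cv2.imwrite("pics/c2.png",cv2.resize(im[145:265,180:400],None,fx=3.6,fy=3.6,interpolation=cv2.INTER_CUBIC)[:,:,::-1])
E
```

```text
cover ((525.1106567382812, 166.43873596191406), (151.3969268798828, 171.00347900390625), 11.156389236450195) (258, 197, 70, 65)
scr ((654.3552856445312, -50.84368133544922), (101.04440307617188, 25.53059959411621), 2.8822457790374756) (366, 169, 10, 36)
big ((449.2605895996094, -304.919677734375), (129.03646850585938, 34.35931396484375), 45.199337005615234)
```

View pics/c1.png

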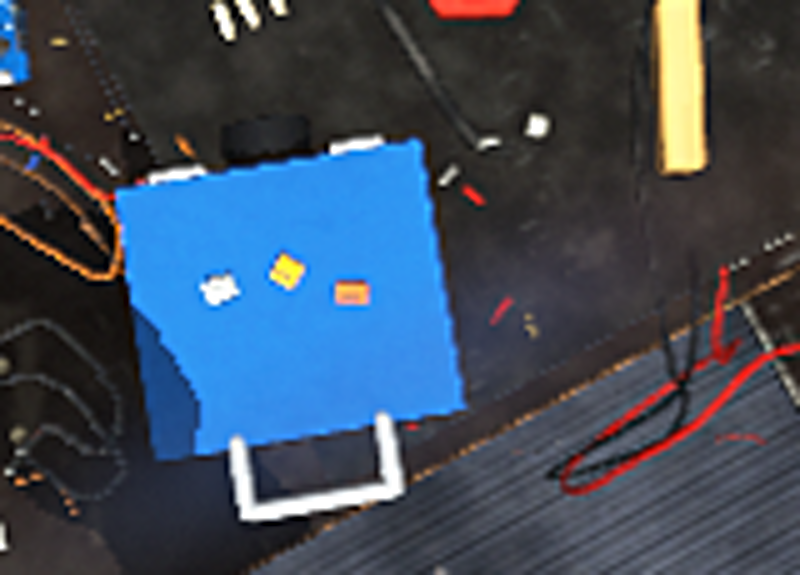

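View pics/c2.png

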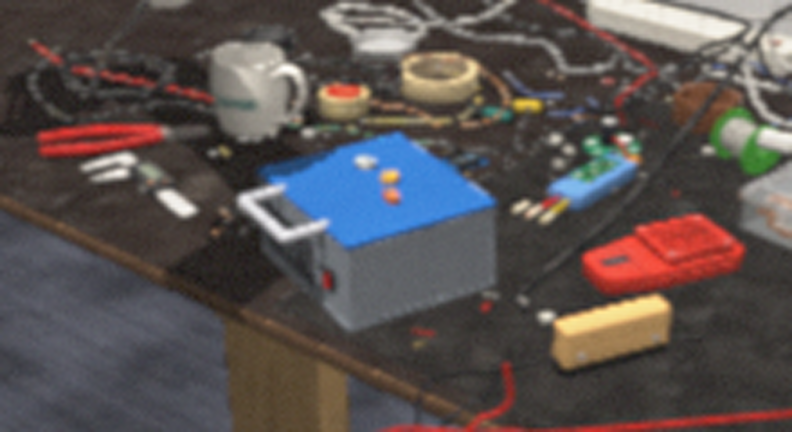

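The side and top crops show the box shut with three chips in a row: aluminium (279,227), brass (292,224) and copper (305,228) in top pixels. The small scraper is at (371,187), the bar is toward the robot, and the bench edge lies just in front of the box. Next I'll check the gripper API before planning the grasps.

```bash
cat >> h.py <<'E'
C=np.array([.5251,.1664,0.004]);YAW=11.156;B=R.from_euler('z',YAW,degrees=True)
def bx(x,y,z): return C+B.apply([x,y,z])          # extractor -> world, m
def down(psi):                                     # tool down, closing axis at angle psi (deg)
    a=np.radians((psi+90)/2); return np.array([np.cos(a),np.sin(a),0,0])
def st(t=""): print(t,round(manip.current_clock(),2),np.round(manip.current_tool_pos(),4),"gap",round(manip.current_finger_gap(),4),"F",np.round(manip.current_force(),1))
E
python3 - <<'E'
from h import *
for psi in (92.88,-87.12,101.16,-78.84):
    q=manip.solve_ik([.654,-.051,.1],down(psi)); q2=manip.solve_ik(bx(0,0,.15),down(psi)); print(psi,None if q is None else q[[4,6]] if hasattr(q,'shape') else np.round(q,2),None if q2 is None else np.round(q2,2))
p=[.6543,-.0508]
manip.move_pose(p+[.13],down(92.88)); st()
manip.servo_line(p+[.024],vel=.12); st()
effector.close(f_grip=40); st("grip")
manip.servo_line(p+[.20],vel=.25); st()
im=viewer.get_image("side"); cv2.imwrite("pics/g1.png",cv2.resize(im[60:260,230:430],None,fx=3,fy=3,interpolation=cv2.INTER_CUBIC)[:,:,::-1])
E
```

```text
92.88 [0.03666901 1.62976327] [-0.18  0.39 -0.22  1.87  0.11  0.89  1.17]
-87.12 [-0.27760132 -1.2689975 ] [-0.57  0.39  0.27  1.89 -0.13  0.88 -1.76]
101.16 [0.05135999 1.76301162] [-0.15  0.39 -0.25  1.87  0.12  0.89  1.3 ]
-78.84 [-0.26743376 -1.13233716] [-0.55  0.38  0.24  1.89 -0.11  0.88 -1.63]
 3.22 [ 0.6545 -0.0493  0.1301] gap 0.0919 F [-0.4  0.1  0.2]
 4.25 [ 0.6551 -0.0508  0.0248] gap 0.092 F [-0.1  0.5  0.5]
grip 5.31 [ 0.6543 -0.0508  0.024 ] gap 0.0238 F [-0.4 -0.4  0.2]
 6.16 [ 0.6531 -0.0507  0.1984] gap 0.0237 F [ 0.1 -0.  -2.2]
```

View pics/g1.png

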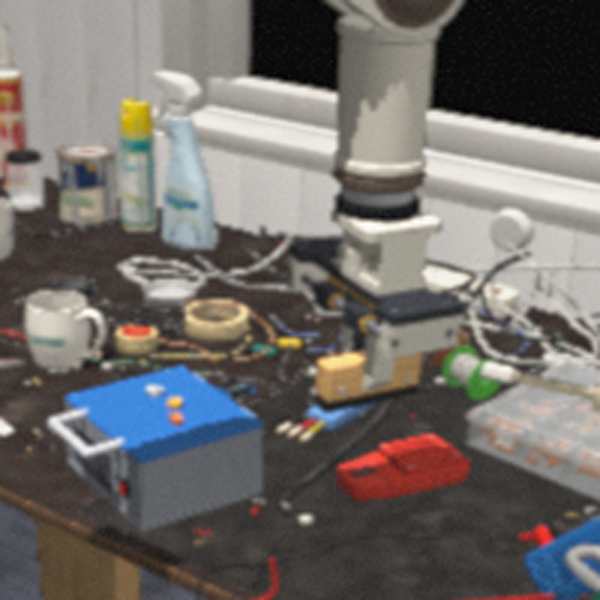

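The block is held level in the fingers, clear of the bench. Now I'll wipe toward the extractor's right (-y).

```bash
python3 - <<'E'
from h import *
q=down(90+YAW); h=.086+.020+.001
manip.move_pose(bx(.005,.074,.19),q); st()
manip.servo_line(bx(.005,.074,h),vel=.12); manip.sleep(.15); st("down")
manip.servo_line(bx(.005,-.093,h),vel=.09); manip.sleep(.2); st("wiped")
for n in("side","top"):
    im=viewer.get_image(n); cv2.imwrite(f"pics/w_{n}.png",im[:,:,::-1])
a=cv2.imread("pics/w_side.png")[150:260,200:360]; b=cv2.imread("pics/w_top.png")[170:290,240:400]
cv2.imwrite("pics/w.png",np.vstack([cv2.resize(a,(430,296),interpolation=2),cv2.resize(b,(430,300),interpolation=2)]))
E
```

```text
7.43 [0.5171 0.2379 0.1939] gap 0.024 F [ 0.8  0.2 -0.9]
down 8.43 [0.5161 0.2399 0.1112] gap 0.024 F [ 0.   0.5 -0.5]
wiped 10.63 [0.548  0.0764 0.111 ] gap 0.024 F [-0.1  0.1 -0.7]
```

View pics/w.png

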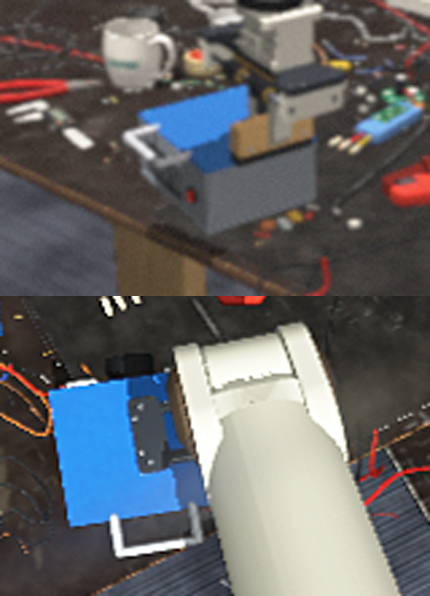

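```bash
python3 - <<'E'
from h import *
print(cast("side",[(300,230),(311,230),(305,228)],.008).round(3))
q=down(92.88); p=[.6543,-.0708]
manip.servo_line(bx(.005,-.093,.16),vel=.25)
manip.move_pose(p+[.13],q)
manip.servo_line(p+[.0245],vel=.14); manip.sleep(.1); st("place")
effector.open_jaws(); st()
manip.servo_line(p+[.14],vel=.3)
# verify chips
im=viewer.get_image("side"); cv2.imwrite("pics/v.png",cv2.resize(im[140:270,200:400],None,fx=4,fy=4,interpolation=2)[:,:,::-1])
st()
E
```

```text
[[0.548 0.074 0.008]
 [0.58  0.062 0.008]
 [0.567 0.08  0.008]]
place 12.86 [ 0.6548 -0.0705  0.0249] gap 0.0239 F [ 0.3  0.2 -0.8]
 14.03 [ 0.6543 -0.0708  0.0245] gap 0.0916 F [-0.5 -0.6 -0.2]
 14.61 [ 0.6538 -0.0707  0.14  ] gap 0.092 F [-0.4  0.   0.2]
```

View pics/v.png

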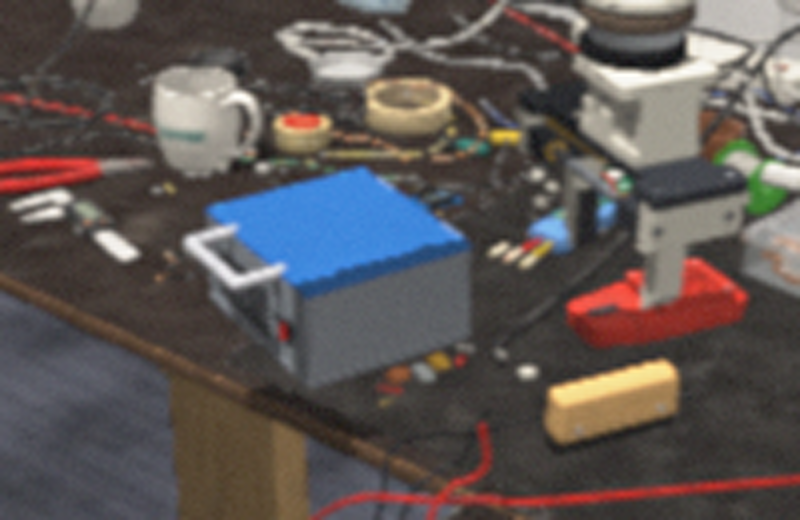

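The cover is bare with the three chips on the bench beside the right wall (around 395–440, 365 in the crop), and the block stands flat. For the cover, I'll check whether a tilted pinch on the bar is reachable along the whole arc.

```bash
cat >> h.py <<'E'
def tilt(t,s=1):      # tool pitched t (deg) from down toward box +x, closing axis in box xz plane
    t=np.radians(t); z=np.array([np.sin(t),0,-np.cos(t)]); y=s*np.array([np.cos(t),0,np.sin(t)])
    return (B*R.from_matrix(np.c_[np.cross(y,z),y,z])).as_quat()
def bar(th,t,d=.010):  # TCP for bar at cover angle th, tip d beyond the bar along tool z
    r=np.hypot(.185,.003); a=th+np.arctan2(.003,.185)
    t=np.radians(t); return bx(.075-r*np.cos(a)+d*np.sin(t),0,.080+r*np.sin(a)-d*np.cos(t))
E
python3 - <<'E'
from h import *
for s in (1,-1):
  for t in (20,30,40,50):
    print(s,t,[None if (q:=manip.solve_ik(p,tilt(t,s))) is None else np.round(np.array(q)[[1,3,4,5,6]],2).tolist() for p in [bar(0,t,-.09)]+[bar(th,t,.015) for th in (0,.8,1.6)]])
E
```

```text
1 20 [None, None, [0.04, 2.23, 0.16, 0.53, -0.35], [0.22, 1.9, 0.02, 0.68, -0.17]]
1 30 [None, None, [-0.0, 2.35, 0.44, 0.31, -0.66], [0.15, 2.04, 0.18, 0.44, -0.33]]
1 40 [None, None, None, [0.37, 2.21, -1.12, 0.3, 0.85]]
1 50 [None, None, None, [0.36, 2.28, 1.92, 0.52, -1.91]]
-1 20 [None, None, [0.18, 2.2, 0.49, 0.59, 2.5], [0.41, 1.87, 0.64, 0.82, 2.47]]
-1 30 [None, None, [-0.01, 2.36, 0.44, 0.31, 2.48], [0.24, 2.02, 0.62, 0.52, 2.44]]
-1 40 [None, None, None, [0.12, 2.18, 0.8, 0.22, 2.19]]
-1 50 [None, None, None, [0.12, 2.31, 2.19, 0.25, 0.79]]
```

```bash
python3 - <<'E'
from h import *
for s in (1,-1):
  for t in (10,0,-10,-20):
    o=B.apply([-.0355*np.cos(np.radians(t)),0,-.0355*np.sin(np.radians(t))])
    print(s,t,[None if (q:=manip.solve_ik(p,tilt(t,s))) is None else np.round(np.array(q),2).tolist() for p in [bar(0,t,-.06)+o,bar(0,t,.012)+o]+[bar(th,t,.012) for th in (0,.8,1.6)]])
E
```

```text
1 10 [[-0.53, 0.04, 0.07, 2.38, 0.08, 0.55, -0.33], [-0.67, 0.24, 0.24, 2.41, -0.04, 0.33, -0.21], [-0.65, 0.27, 0.25, 2.33, -0.07, 0.38, -0.16], [-0.53, 0.12, 0.14, 2.1, 0.02, 0.75, -0.21], [-0.53, 0.31, 0.22, 1.74, -0.06, 0.93, -0.1]]
1 0 [[-0.57, 0.15, 0.17, 2.22, -0.04, 0.78, -0.18], [-0.6, 0.3, 0.21, 2.27, -0.11, 0.59, -0.11], [-0.59, 0.35, 0.22, 2.19, -0.13, 0.62, -0.08], [-0.55, 0.22, 0.2, 1.96, -0.05, 0.96, -0.13], [-0.51, 0.42, 0.24, 1.58, -0.11, 1.16, -0.05]]
1 -10 [[-0.57, 0.28, 0.21, 2.06, -0.1, 0.99, -0.1], [-0.57, 0.38, 0.22, 2.13, -0.15, 0.82, -0.05], [-0.56, 0.44, 0.23, 2.05, -0.16, 0.84, -0.03], [-0.54, 0.34, 0.23, 1.82, -0.11, 1.16, -0.07], [-0.5, 0.54, 0.26, 1.42, -0.15, 1.38, -0.02]]
1 -20 [[-0.55, 0.41, 0.24, 1.9, -0.15, 1.19, -0.04], [-0.55, 0.48, 0.23, 1.99, -0.18, 1.03, -0.01], [-0.54, 0.55, 0.23, 1.92, -0.19, 1.04, 0.0], [-0.53, 0.46, 0.26, 1.69, -0.15, 1.36, -0.03], [-0.47, 0.66, 0.28, 1.25, -0.18, 1.6, -0.0]]
-1 10 [[0.75, 0.19, -1.27, 2.35, 0.42, 0.61, 2.5], [-0.08, 0.26, -0.41, 2.39, 0.41, 0.38, 2.5], [-0.05, 0.29, -0.41, 2.31, 0.4, 0.42, 2.54], [0.71, 0.36, -1.28, 2.06, 0.54, 0.87, 2.48], [0.45, 0.52, -1.08, 1.71, 0.59, 1.07, 2.54]]
-1 0 [[0.69, 0.42, -1.28, 2.19, 0.53, 0.9, 2.43], [0.34, 0.42, -0.86, 2.24, 0.52, 0.68, 2.44], [0.34, 0.49, -0.86, 2.16, 0.56, 0.73, 2.43], [0.63, 0.54, -1.29, 1.93, 0.58, 1.12, 2.44], [0.38, 0.65, -1.08, 1.55, 0.58, 1.3, 2.56]]
-1 -10 [[0.5, 0.49, -1.08, 2.03, 0.42, 1.08, 2.54], [0.33, 0.53, -0.86, 2.1, 0.44, 0.9, 2.53], [0.32, 0.6, -0.87, 2.02, 0.49, 0.94, 2.51], [0.45, 0.57, -1.08, 1.79, 0.45, 1.27, 2.56], [0.31, 0.77, -1.09, 1.38, 0.58, 1.53, 2.57]]
-1 -20 [[0.45, 0.67, -1.08, 1.87, 0.45, 1.31, 2.5], [0.31, 0.65, -0.87, 1.96, 0.41, 1.12, 2.56], [0.3, 0.72, -0.87, 1.89, 0.46, 1.15, 2.54], [0.4, 0.71, -1.08, 1.66, 0.46, 1.48, 2.54], [0.3, 1.0, -1.31, 1.21, 0.74, 1.83, 2.47]]
```

```bash
python3 - <<'E'
from h import *
q=tilt(0,1); o=B.apply([-.0355,0,0]); D=.013
manip.move_pose(bar(0,0,-.06)+o,q); st()
manip.servo_line(bar(0,0,D)+o,vel=.12); manip.sleep(.15); st("in")
im=viewer.get_image("side"); cv2.imwrite("pics/b1.png",cv2.resize(im[110:250,190:350],None,fx=3.75,fy=3.75,interpolation=2)[:,:,::-1])
E
```

```text
16.24 [0.3828 0.1381 0.1469] gap 0.0918 F [-0.2  0.6 -0.1]
in 17.15 [0.3831 0.1385 0.0747] gap 0.092 F [-1.2  0.5 -0.4]
```

View pics/b1.png

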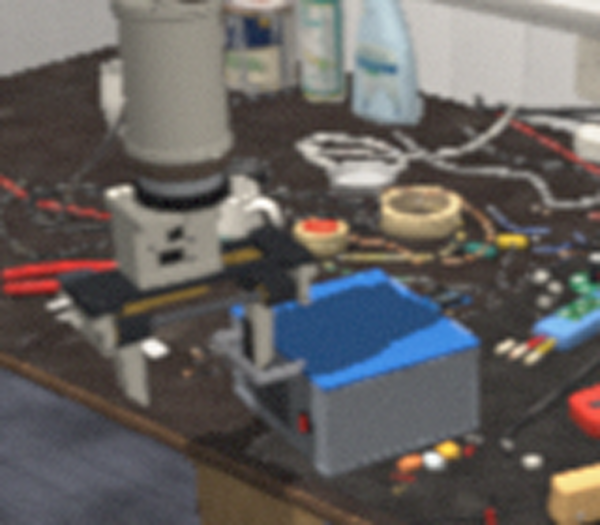

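The inner finger is in the gap between bar and cover (about 262,340 in the crop), touching nothing. I'll close lightly while centring on the bar, then swing the cover up.

```bash
python3 - <<'E'
from h import *
D=.013
effector.close(f_grip=4); st("touch")
manip.servo_line(bar(0,0,D),vel=.08); manip.sleep(.3); st("centred")
if manip.current_finger_gap()<.014 and manip.current_finger_gap()>.006:
    effector.close(f_grip=20); st("grip")
    for th in np.linspace(.15,1.65,11):
        manip.servo_line(bar(th,0,D),vel=.13)
        if abs(th-.45)<.08 or th>1.3: st(round(th,2))
    im=viewer.get_image("side"); cv2.imwrite("pics/b2.png",cv2.resize(im[60:260,190:390],None,fx=3,fy=3,interpolation=2)[:,:,::-1])
E
```

```text
touch 17.73 [0.3868 0.1393 0.0752] gap 0.0745 F [ 8.7 -0.1 -2.4]
centred 18.62 [0.4185 0.1454 0.0744] gap 0.0098 F [ 4.5  0.7 -2.3]
grip 18.84 [0.4185 0.1454 0.0744] gap 0.0091 F [ 5.7 -0.9 -2.5]
0.45 19.94 [0.4381 0.1491 0.1539] gap 0.009 F [ 8.5  1.6 -4.1]
1.35 22.14 [0.5624 0.1734 0.2528] gap 0.0089 F [ 0.2 -3.4  6.5]
1.5 22.51 [0.5897 0.1787 0.2562] gap 0.0091 F [ 0.5 -2.2  5.4]
1.65 22.88 [0.6164 0.184  0.2552] gap 0.0089 F [ 1.5 -2.5  3.4]
```

```bash
python3 - <<'E'
from h import *
p=manip.current_tool_pos()
effector.open_jaws()
manip.servo_line(np.array(p)+[0,0,.06],vel=.2)
manip.move_pose([.45,-.12,.30],down(YAW-90+180)); st()
im=viewer.get_image("top"); im2=viewer.get_image("side")
cv2.imwrite("pics/o_top.png",im[:,:,::-1]);cv2.imwrite("pics/o_side.png",im2[:,:,::-1])
a=cv2.resize(im[190:290,240:340],(560,560),interpolation=2)
cv2.imwrite("pics/o.png",a[:,:,::-1])
b=cv2.resize(im2[140:260,220:340],(500,500),interpolation=2); cv2.imwrite("pics/o2.png",b[:,:,::-1])
E
```

```text
26.51 [ 0.4502 -0.1195  0.2998] gap 0.092 F [-0.1  0.6  0.2]
```

View pics/o.png

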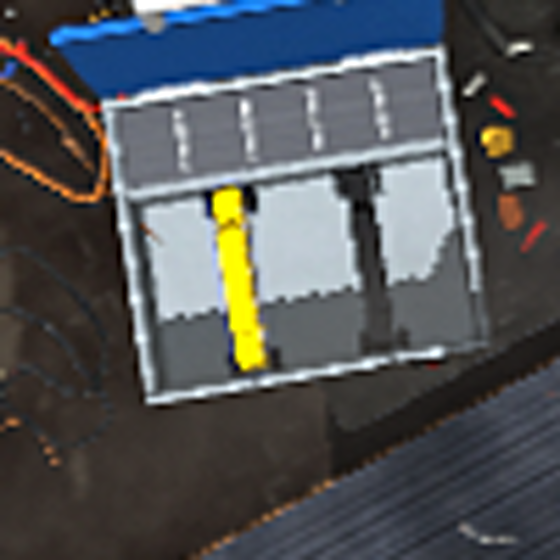

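Yellow plate is in the left slot (+y; about 240,280 in the crop), black in the right, and the three chips lie on the bench to the right. The fully open fingers (130 mm) don't fit between the wall and the black plate. So I'll enter rolled 25°, with the inner finger passing above the black plate, close lightly, centre, then come upright.

```bash
cat >> h.py <<'E'
def roll(r):   # closing axis along box y, +y finger lower by r deg
    r=np.radians(r); y=np.array([0,np.cos(r),-np.sin(r)]); z=-np.array([0,np.sin(r),np.cos(r)])
    return (B*R.from_matrix(np.c_[np.cross(y,z),y,z])).as_quat()
E
python3 - <<'E'
from h import *
im=cv2.imread("pics/o_top.png"); hsv=cv2.cvtColor(im,cv2.COLOR_BGR2HSV)
m=(hsv[...,0]>22)&(hsv[...,0]<36)&(hsv[...,1]>150)&(hsv[...,2]>120)
ys,xs=np.nonzero(m[215:262,270:295]); px=np.c_[xs+270,ys+215]
w=B.inv().apply(cast("top",px,.078)-C)*1000; print("yellow top",np.median(w,0).round(1),np.percentile(w,[3,97],axis=0).round(1))
hs=cv2.imread("pics/o_side.png")
for p,r in ((bx(-.023,.0025,.15),25),(bx(-.023,.0025,.071),25),(bx(-.023,.033,.071),25),(bx(-.023,.033,.047),0),(bx(-.023,.033,.26),0)):
    q=manip.solve_ik(p,roll(r)); print(None if q is None else np.round(q,2))
q=manip.solve_ik(bx(-.023,.033,.26),tilt(0,1)); print(np.round(q,2))
E
```

```text
yellow top [-22.1  33.   74. ] [[-63.3  26.4  74. ]
 [ 19.9  39.3  74. ]]
[-0.46  0.46 -0.22  1.86  0.54  1.11  0.78]
[-0.48  0.58 -0.2   1.89  0.61  0.99  0.69]
[-0.51  0.6  -0.23  1.86  0.6   1.02  0.65]
[-0.37  0.51 -0.07  1.98  0.06  0.66  1.29]
[-0.36  0.23 -0.08  1.81  0.02  1.1   1.32]
[-0.41  0.22 -0.01  1.81  0.    1.1  -0.23]
```

```bash
python3 - <<'E'
from h import *
q=roll(25)
manip.move_pose(bx(-.023,.0025,.19),q); st()
manip.servo_line(bx(-.023,.0025,.110),vel=.15); st()
ok=True
for z in (.097,.084,.071):
    manip.servo_line(bx(-.023,.0025,z),vel=.08); manip.sleep(.1); st(z)
    if np.linalg.norm(manip.current_force())>6: ok=False; break
if ok:
    effector.close(f_grip=3); st("touch")
    manip.servo_line(bx(-.023,.031,.071),vel=.06); manip.sleep(.2); st("centred")
im=viewer.get_image("side"); cv2.imwrite("pics/f1.png",cv2.resize(im[110:250,210:370],None,fx=3.75,fy=3.75,interpolation=2)[:,:,::-1])
E
```

```text
27.81 [0.5026 0.1629 0.1943] gap 0.0921 F [-0.2 -0.6  0.4]
 28.49 [0.5027 0.1641 0.1146] gap 0.0916 F [-0.3  1.1  0.3]
0.097 28.9 [0.5021 0.1645 0.1012] gap 0.092 F [ 0.2 -0.   0.8]
0.084 29.31 [0.5019 0.1643 0.0878] gap 0.0915 F [ 1.3 -0.5 -0.2]
0.071 29.73 [0.502  0.1644 0.0748] gap 0.0913 F [0.4 0.4 0.4]
touch 30.29 [0.5017 0.1671 0.0745] gap 0.0706 F [-0.3  4.2 -3.1]
centred 31.12 [0.4966 0.1918 0.075 ] gap 0.0146 F [ 0.4 -0.3 -0.5]
```

View pics/f1.png

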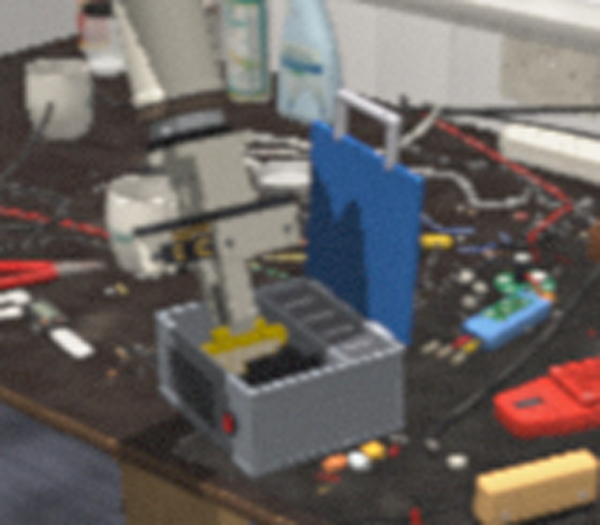

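The light pinch is on the yellow plate's tab (about 245,345) and the cover stands upright. Now I'll bring the tool upright, go deeper, grip firmly and draw the plate out.

```bash
python3 - <<'E'
from h import *
manip.servo_line(bx(-.023,.032,.070),ori=roll(12),vel=.03)
manip.servo_line(bx(-.023,.033,.068),ori=roll(0),vel=.03); manip.sleep(.2); st("upright")
manip.servo_line(bx(-.023,.033,.046),vel=.08); manip.sleep(.1); st("deep")
effector.close(f_grip=30); st("grip")
if .009<manip.current_finger_gap()<.014:
    manip.servo_line(bx(-.023,.033,.12),vel=.1); st("up")
    manip.servo_line(bx(-.023,.033,.245),vel=.15); manip.sleep(.2); st("high")
im=viewer.get_image("side"); cv2.imwrite("pics/u1.png",cv2.resize(im[70:250,200:380],None,fx=3.2,fy=3.2,interpolation=2)[:,:,::-1])
E
```

```text
upright 32.12 [0.4951 0.1963 0.0716] gap 0.0123 F [1.1 1.6 0.3]
deep 32.64 [0.4954 0.1939 0.0496] gap 0.0119 F [-0.5 -0.1 -2.3]
grip 32.86 [0.4961 0.1941 0.0501] gap 0.0116 F [ 0.4  0.4 -1.4]
up 33.75 [0.4957 0.194  0.1236] gap 0.0119 F [ 0.1  0.3 -0.9]
high 34.93 [0.4956 0.1941 0.248 ] gap 0.012 F [-0.1 -0.1 -2.1]
```

```bash
python3 - <<'E'
from h import *
manip.move_pose(bx(-.04,.033,.255),tilt(0,1)); manip.sleep(.8); st("turned")
im=viewer.get_image("side"); im2=viewer.get_image("top")
a=cv2.resize(im[70:270,200:400],(400,400),interpolation=2); b=cv2.resize(im2[130:290,240:400],(400,400),interpolation=2)
cv2.imwrite("pics/end.png",np.hstack([a,b])[:,:,::-1])
print(np.abs(manip.current_joint_velocities()).max(),manip.current_gripper_force())
E
```

```text
turned 37.13 [0.4795 0.1911 0.259 ] gap 0.0119 F [ 0.4 -0.2 -0.9]
0.0010990354554834142 29.999937415122986
```

View pics/end.png

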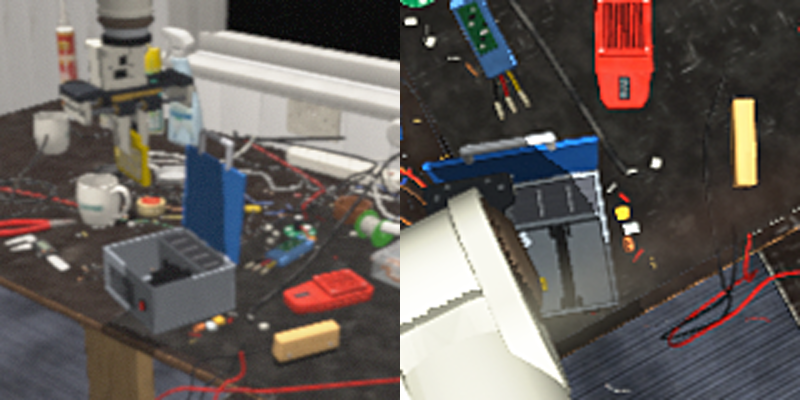

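The plate is held upright, turned and clear of the box (about 132,155). The black plate is still in its slot, the cover is upright, and the chips and block are on the bench.

```bash
python3 -c "
from bench import manip
print(manip.hand_in())"
```

```text
the job is handed in; nothing more can be done
None
```

I finished every step and handed the job in at about 37 s of the 72 s allowed, with the yellow filter plate held still, upright and turned above the open extractor; the hand-in call did not return a verdict.

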